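Hang the rinsed tube basket on the spring balancer to drain

TASK

Pick up the wire tube basket with the blue handle and hang it by its crossbar in the yellow hook at the end of the spring-balanced arm, over the drip tray. The arm sinks under the weight: lower the basket with it, wait until the arm has settled with the basket's weight on it, and only then let go, so that the arm neither drops nor springs up. Leave the basket with the orange handle where it stands.

Things in the scene. Friction and masses are not known exactly. Their poses are not given: they have to be found in the camera images.
- blue_basket: Wire tube basket with BLUE handle and rim, 0.42-0.6 kg. Origin: centre of the handle, 190 mm above the underside; z up. Handle: upright block 26 (x) x 16 (y) x 44 mm; grip from above across y. 50 mm below the origin runs a level 8 mm round crossbar along x, between uprights at x = +-46. Basket below: 100 (x) x 60 (y); caps 61 mm over underside. Window under bar: 84 wide, 75 high, open along y.
- orange_basket: The same basket with ORANGE handle and rim, same origin and axes, 212 mm tall overall. It stays where it stands.
- hook (a point): Point in the yellow V hook where the hung crossbar's axis rests, along x; 234 mm above table when empty. Trough 44 mm wide in x, 50 long in y; sloped lips rise 14 mm above the point, floor reaches 10 below. y points away from the column; the arm (18 mm square) runs 240 mm along -y to it (265 tall). Bring the bar in over the +y lip, moving along -y, hook through the window, then lower. Tray below, 18 high.
- balancer (a joint): Sprung arm's angle about its level hinge, 240 mm from the hook, rad. 0 = empty, on its upper stop; grows as the hook sinks (0.1 rad = 24 mm). It starts to sink at about 1.5 N on the hook, then about 0.09 N per mm. Damped: settles within about 1 s. Under the basket's whole weight it settles at 0.13 to 0.21 rad (hook 31 to 51 mm lower than empty), depending on the weight.

How it is judged:
By the outcome, as a careful person would: the job done as asked, in the order asked, and still so for the second after the job is handed in, with the robot touching nothing.
It also fails if it takes over 48 s, if anything falls off the work surface, if the arm or the gripper's body presses on something with over 40 N, if the wrist force passes 120 N, or if a joint passes its speed limit or range.

ROBOT

A 6-joint arm with a two-finger parallel gripper is mounted at the origin on the work surface. World frame = base frame: x ahead of the robot, y to its left, z up, the work surface at z = 0. Lengths are in mm, angles in rad, forces in N, time in s.
With the tool pointing down it reaches from about 275 to 850 mm from the base axis. Payload 5.2 kg.
Tool frame: the origin (TCP) lies midway between the tips of the shut fingers; the grasp point (between the pads) lies 19 mm behind it; z points along the fingers, x is the direction in which the jaws open and shut, and the axes are right-handed (so a half turn about z gives the same grasp; the last joint's range is limited). The gripper opens to 85 mm and grips with 20 to 120 N. Pads are 22 mm wide; open, the fingers measure 114 mm over their backs; the gripper's body (76 mm by 85 mm) begins 54 mm behind the grasp point. The pads swing forward as they close: fully open they stand 13 mm farther back than shut.
Start: joints at [0.967, 0.259, 1.535, -0, 1.348, -0.203], TCP at [214.564, 506.426, 231.31] pointing down, gripper open.
Joint ranges: [-3.14, 3.14], [-0.91, 2.08], [0.19, 2.58], [-1.22, 4.36], [0.22, 2.71], [-3.12, 3.12]. Speed limits (rad/s): [2.57, 2.57, 3.14, 3.14, 3.14, 3.14].

INTERFACE

Orientations are given as a rotation vector (axis times angle).
In Python, from plant import manip gives the robot as it stands.
- The arm moves only by the shell command python3 -m creep 'ROWS' [OPENING] [FORCE]. ROWS is JSON, a list of rows, each a list of 6 numbers: the shift along the tool's x, y, z in mm, then the turn, a rotation vector about the tool's x, y, z in degrees. In form: [[tx, ty, tz, rx, ry, rz], ...]. A call has 1 to 20 rows; each row is the pose to reach, as a shift and turn from the pose commanded when the call began, along the tool's axes at that moment; what a row does not reach only later rows make up. A row lasts 1/12 s, in which the tool goes at most 41.7 mm and 7.16 degrees, less where a joint would pass 70% of its speed; a pose out of reach is approached as far as the arm can. A call with a gripper value outside its range is refused whole. OPENING is the finger opening in mm, from 0 to 85.4, set as the call begins (- or left out, the last holds). The fingers move at their own pace and stop on an object; FORCE is the grip in N (left out, the last holds). Time passes only in rows, so rows that repeat a pose let the fingers close. It gives the time, the measured TCP pose, the force and the opening at its end, in the units of the state.
- manip.get_obs(): the state, without advancing time (a new reading comes with each control period).
- manip.read_camera(name): name is "scene" or "side" or "wrist"; returns (picture, depth): 420x560x3 uint8, blue, green, red; 420x560 float32, mm along the optical axis (not along the pixel's ray), 0 where there is no reading.
- manip.get_calibration(name): a dict with "vertical_fov" (degrees; the focal length in pixels is half the picture's height over the tangent of half this angle, whatever the lens; pixels are square), "cx", "cy" (the principal point, pixels), "k1" (the pictures are not rectified: a ray, as slopes to the right and down, at radius r is drawn at 1 + k1 r^2 times it, then the intrinsics apply), "extrinsics" (4x4, takes a point from camera to world coordinates); the wrist camera has in their place "T_tool_cam" (4x4, takes a point from camera to tool coordinates, whose origin is the TCP and whose axes are the tool frame's). Camera axes: x right, y up, looking along -z (the intrinsics and any distortion apply to the point x, -y, -z); pixel columns grow to the right and rows downward; lengths in mm; the calibration is good to about 2 mm. A picture is of the moment at which its call begins: read the wrist's pose just before it. get_calibration takes no time and is no camera call.
- manip.hand_in(): hands the job in, once; it reports no verdict.
Trained networks look in the newest picture that a camera, given by its name, has taken for a name from the list of things; names that differ only in an ending like _2 or _b are one class to them, and where a whole thing is asked for, a point or a joint stands for the part that bears it (a point fixed in the world has none). Each returns a list of dicts, best first, with "conf" (0 to 1); they miss things now and then, are a little off and sometimes report something else, mostly with a low value. They report only what shows in the picture. A call takes as long as a camera call.
- manip.recognise(target, camera): "location" ([x, y, z] in mm, in world coordinates, good to about 4 mm: the middle of the surface that is visible of it).
- manip.silhouettes(target, camera): "mask" (420x560 bool, what is visible of it).
The state is a dict: "t": time; "q": joint angles; "qvel": joint speeds; "tau": joint torques, N m; "position": TCP position; "tcp_rot": TCP orientation; "ft_force": force on the tool from outside, world axes, zero at the start; "wrist_torque": the same for the moment, N m; "opening": finger opening in mm.
Only numpy, scipy, OpenCV 4.12 (cv2) and the standard library are available. Lean on these libraries where they do the work, as an engineer would, in place of code of your own. Each camera call takes 0.05 s, during which the arm holds its last target.

## Working session

There is one attempt and no reset: what is moved stays moved. The work goes in short steps, Python scripts to look and compute and a shell command to move; the robot and the scene stay as the last step left them, time stands still between calls to the robot, and variables do not carry over. Pictures are saved under pics/ and viewed, and the job is handed in when it is done.

```bash
mkdir -p pics; ls; cat > h.py <<'E'
import numpy as np, cv2, json
from plant import manip
from scipy.spatial.transform import Rotation as R
def look(n,fn):
    o=manip.get_obs(); im,d=manip.read_camera(n); cv2.imwrite('pics/'+fn,im); np.savez('/tmp/'+n,im=im,d=d,p=o['position'],r=o['tcp_rot']); return im,d,o
def T(n,o=None):
    c=manip.get_calibration(n)
    if 'extrinsics' in c: return np.array(c['extrinsics'])
    M=np.eye(4); M[:3,:3]=R.from_rotvec(o['tcp_rot']).as_matrix(); M[:3,3]=o['position']
    return M@np.array(c['T_tool_cam'])
def pts(n,d,mask,o=None):
    c=manip.get_calibration(n); f=210/np.tan(np.radians(c['vertical_fov'])/2)
    v,u=np.nonzero(mask&(d>0)); z=d[v,u]
    xd=(u-c['cx'])/f; yd=(v-c['cy'])/f
    x,y=xd.copy(),yd.copy()
    for _ in range(20):
        s=1+c['k1']*(x*x+y*y); x=xd/s; y=yd/s
    P=np.c_[x*z,-y*z,-z,np.ones(len(z))]
    return (T(n,o)@P.T).T[:,:3],u,v
E
python3 - <<'E'
from h import *
for n in('scene','side','wrist'):
    im,d,o=look(n,n+'0.png')
    c=manip.get_calibration(n); print(n,{k:np.round(v,3).tolist() for k,v in c.items()})
    if n!='wrist':
        for t in('blue_basket','orange_basket','hook'):
            print(t,[(np.round(r['location'],0).tolist(),round(r['conf'],2)) for r in manip.recognise(t,n)])
print(o)
E
```

```text
pics
scene {'vertical_fov': 44.885, 'cx': 286.529, 'cy': 216.131, 'k1': -0.062, 'extrinsics': [[0.701, -0.57, 0.428, 1065.917], [0.713, 0.552, -0.432, -620.85], [0.01, 0.609, 0.793, 1229.766], [0.0, 0.0, 0.0, 1.0]]}
blue_basket [([632.0, 167.0, 50.0], 0.62)]
orange_basket [([462.0, 159.0, 48.0], 0.84)]
hook [([463.0, -265.0, 226.0], 0.79), ([459.0, 158.0, 48.0], 0.47)]
side {'vertical_fov': 47.181, 'cx': 273.522, 'cy': 209.629, 'k1': -0.127, 'extrinsics': [[-0.914, 0.287, -0.288, 286.002], [-0.406, -0.668, 0.623, 527.804], [-0.014, 0.686, 0.727, 933.504], [0.0, 0.0, 0.0, 1.0]]}
blue_basket [([624.0, 181.0, 47.0], 0.98)]
orange_basket [([455.0, 175.0, 56.0], 0.66)]
hook [([461.0, -248.0, 233.0], 0.72)]
wrist {'vertical_fov': 64.336, 'cx': 282.54, 'cy': 207.556, 'k1': 0.026, 'T_tool_cam': [[1.0, -0.001, 0.001, -0.03], [-0.0, -0.952, -0.305, -78.833], [0.001, 0.305, -0.952, -142.758], [0.0, 0.0, 0.0, 1.0]]}
{'t': 0.4, 'q': array([ 9.67210597e-01,  2.58736316e-01,  1.53511545e+00, -3.36802253e-05,
        1.34801655e+00, -2.02786370e-01]), 'qvel': array([ 6.25697829e-04, -3.14848101e-03, -8.07427059e-04,  2.37988333e-05,
        5.37287719e-04, -7.37865525e-04]), 'tau': array([-2.14224332e-03, -4.45425546e+01, -2.90495843e+01, -2.15300943e-04,
        4.01742829e-03,  2.36362556e-07]), 'position': array([214.53286823, 506.36956789, 231.18989632]), 'tcp_rot': array([ 2.61906879e+00,  1.73471768e+00, -3.82509595e-04]), 'ft_force': array([-0.62073871, -0.05553746,  0.61931399]), 'wrist_torque': array([-0.00291149,  0.01078861,  0.01419954]), 'opening': 85.34327693165375}
```

View pics/scene0.png

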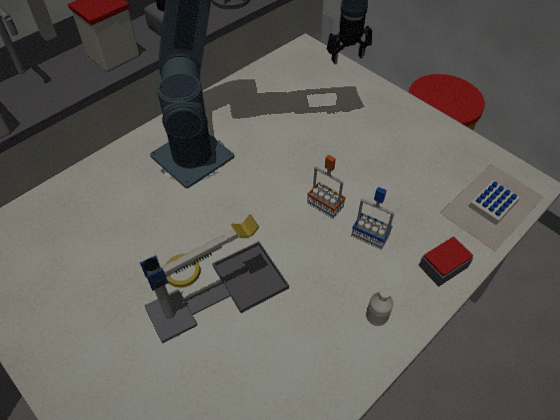

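View pics/side0.png

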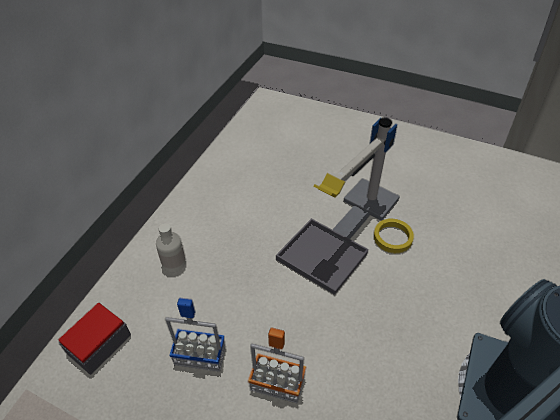

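The scene picture shows the blue handle at about (380,194), the orange one at (330,162) and the yellow hook at (245,227). The arm comes from a column at (160,285). In the side picture they are at (186,308), (277,338) and (329,184). Next I'll measure them from depth.

```bash
python3 - <<'E'
from h import *
for n in('scene','side'):
    q=np.load('/tmp/'+n+'.npz'); im,d=q['im'],q['d']
    P,u,v=pts(n,d,np.ones(d.shape,bool)); hsv=cv2.cvtColor(im,cv2.COLOR_BGR2HSV)[v,u].astype(int)
    for nm,c0 in(('blue',(628,174)),('orange',(458,167))):
        near=np.hypot(P[:,0]-c0[0],P[:,1]-c0[1])<85
        hd=near&(P[:,2]>165)&(P[:,2]<230)
        bar=near&(P[:,2]>128)&(P[:,2]<158)
        print(n,nm,'handle n',hd.sum(),P[hd].mean(0).round(1),P[hd].min(0).round(1),P[hd].max(0).round(1))
        top=hd&(P[:,2]>206); print('  top',top.sum(),P[top].mean(0).round(1),P[top].min(0).round(),P[top].max(0).round())
        B=P[bar]; m=B.mean(0); w,V=np.linalg.eigh(np.cov((B-m)[:,:2].T)); a=V[:,1]
        s=(B-m)[:,:2]@a
        print('  bar n',bar.sum(),m.round(1),'yaw',np.degrees(np.arctan2(a[1],a[0])).round(1),s.min().round(),s.max().round(), 'width sd',np.sqrt(w[0]).round(1), 'mid',(m[:2]+a*(s.min()+s.max())/2).round(1))
        rim=near&(P[:,2]>8)&(P[:,2]<128)&((abs(hsv[:,0]-112)<12) if nm=='blue' else (hsv[:,0]<14))&(hsv[:,1]>120)
        if rim.sum()>5:
            r=cv2.minAreaRect(P[rim][:,:2].astype(np.float32)); print('  rim',rim.sum(),r,P[rim][:,2].mean())
    ye=(abs(hsv[:,0]-25)<6)&(hsv[:,1]>110)&(P[:,2]>195)&(P[:,2]<280)&(np.hypot(P[:,0]-462,P[:,1]+255)<80)
    Y=P[ye]; print(' hook',ye.sum(),Y.mean(0).round(1),Y.min(0).round(),Y.max(0).round(),cv2.minAreaRect(Y[:,:2].astype(np.float32)))
    ar=(P[:,2]>235)&(P[:,2]<300)&(np.hypot(P[:,0]-462,P[:,1]+255)<300)&(P[:,1]<-200)&~ye
    A=P[ar]; m=A.mean(0);w,V=np.linalg.eigh(np.cov((A-m).T));a=V[:,2]
    print(' arm',ar.sum(),m.round(1),a.round(3),A.min(0).round(),A.max(0).round(), np.sqrt(w).round(1))
E
```

```text
scene blue handle n 149 [630.  170.8 195.6] [615.4 162.4 166. ] [642.2 185.3 216. ]
  top 53 [628.6 173.9 210.2] [615. 162. 207.] [641. 185. 216.]
  bar n 127 [628.5 173.4 141.7] yaw -164.1 -50.0 50.0 width sd 2.4 mid [628.6 173.4]
  rim 137 ((628.7474365234375, 173.98504638671875), (99.95475006103516, 63.946990966796875), 15.417360305786133) 47.896523444299035
scene orange handle n 137 [458.  160.4 195.6] [443.7 153.5 167.5] [470.3 174.5 216.1]
  top 45 [456.1 163.1 210.8] [444. 154. 206.] [469. 172. 216.]
  bar n 111 [456.6 163.  141.9] yaw -172.3 -49.0 51.0 width sd 2.4 mid [455.5 162.9]
  rim 156 ((454.92987060546875, 163.71112060546875), (102.86528015136719, 63.8846321105957), 7.6991472244262695) 46.73136215391913
 hook 140 [ 480.2 -197.   236. ] [ 455. -317.  198.] [ 504. -176.  248.] ((461.088134765625, -244.16587829589844), (139.25596618652344, 45.17818832397461), 69.64579010009766)
 arm 500 [ 445.3 -357.4  250.4] [-0.21  -0.973  0.096] [ 401. -431.  235.] [ 501. -202.  269.] [ 7.5 13.1 84.1]
side blue handle n 306 [622.4 179.6 199.8] [611.3 165.3 169.6] [638.4 187.3 217.3]
 
[... 226 characters left out ...]
22790527344), 14.886682510375977) 49.70961053090421
side orange handle n 317 [451.  170.5 200.5] [439.1 158.  165. ] [466.4 176.8 216.6]
  top 159 [452.3 168.1 212.1] [440. 158. 206.] [466. 176. 217.]
  bar n 263 [451.6 167.6 143.6] yaw -171.8 -51.0 49.0 width sd 2.2 mid [452.7 167.8]
  rim 338 ((452.18060302734375, 166.5873565673828), (100.42218780517578, 62.165443420410156), 7.260168075561523) 50.6513417735805
 hook 239 [ 478.7 -188.7  238.6] [ 456. -204.  229.] [ 501. -175.  248.] ((479.2998046875, -188.76255798339844), (22.549171447753906, 45.31306457519531), 77.26802825927734)
 arm 548 [ 439.1 -343.8  248.7] [-0.249 -0.965  0.088] [ 399. -426.  235.] [ 496. -202.  270.] [ 8.4 12.4 80.8]
```

```bash
cat >> h.py <<'E'
def rel(p,yaw,o=None):
    o=o or manip.get_obs(); M=R.from_rotvec(o['tcp_rot']); s=M.inv().apply(np.array(p)-o['position'])
    G=R.from_matrix(np.c_[[np.cos(yaw),np.sin(yaw),0],[np.sin(yaw),-np.cos(yaw),0],[0,0,-1]])
    return s.round(1),np.degrees((M.inv()*G).as_rotvec()).round(1)
E
python3 - <<'E'
from h import *
for n in('scene','side'):
    q=np.load('/tmp/'+n+'.npz'); im,d=q['im'],q['d']
    P,u,v=pts(n,d,np.ones(d.shape,bool))
    if 1:
        yh=np.array([.235,.972]); xh=np.array([.972,-.235])
        L=(P[:,:2]-[480,-190]); a=L@yh; b=L@xh
        k=(abs(b)<40)&(a>-300)&(a<50)&(P[:,2]>200)
        for lo in range(-300,50,15):
            m=k&(a>=lo)&(a<lo+15)
            if m.sum(): 
                top=m&(P[:,2]>P[m][:,2].max()-4)
                print(n,lo,m.sum(),'b',b[m].min().round(1),b[m].max().round(1),'z',P[m][:,2].min().round(),P[m][:,2].max().round(),'btop',b[top].mean().round(1))
    x0,x1,y0,y1=(130,300,200,340) if n=='scene' else (260,420,110,300)
    cv2.imwrite(f'pics/c{n}.png',cv2.resize(im[y0:y1,x0:x1],None,fx=4,fy=4)[:600,:800])
print(rel([626.5,175.5,240],np.radians(105.3)))
E
```

```text
scene -255 43 b -23.3 26.7 z 202.0 255.0 btop 6.4
scene -240 214 b -24.4 26.9 z 200.0 269.0 btop 0.1
scene -225 202 b -23.8 27.0 z 200.0 269.0 btop 0.2
scene -210 113 b -23.1 25.2 z 201.0 268.0 btop 2.4
scene -195 65 b -9.7 9.8 z 202.0 227.0 btop -0.0
scene -180 69 b -10.1 11.8 z 200.0 233.0 btop 3.9
scene -165 70 b -10.7 9.7 z 200.0 230.0 btop 0.6
scene -150 67 b -9.2 10.7 z 200.0 231.0 btop 2.0
scene -135 75 b -7.6 12.3 z 200.0 234.0 btop 4.3
scene -120 72 b -6.5 11.9 z 200.0 233.0 btop 1.1
scene -105 74 b -8.2 12.2 z 200.0 236.0 btop 1.2
scene -90 73 b -7.2 11.3 z 201.0 237.0 btop 2.2
scene -75 68 b -8.5 11.5 z 202.0 238.0 btop 2.5
scene -60 62 b -7.5 11.8 z 203.0 241.0 btop 4.0
scene -45 61 b -9.1 11.3 z 223.0 242.0 btop 2.3
scene -30 63 b -10.7 13.2 z 219.0 242.0 btop 2.5
scene -15 95 b -22.9 24.0 z 220.0 248.0 btop 2.3
scene 0 88 b -21.4 24.6 z 221.0 239.0 btop 1.0
scene 15 124 b -23.3 24.5 z 223.0 245.0 btop -1.1
scene 30 89 b -20.1 24.2 z 233.0 251.0 btop 2.2
side -255 10 b -25.2 4.2 z 204.0 264.0 btop 4.2
side -240 92 b -27.2 22.7 z 200.0 270.0 btop -3.4
side -225 274 b -27.
[... 221 characters left out ...]
p -1.9
side -150 48 b -11.2 6.7 z 201.0 231.0 btop -2.9
side -135 50 b -10.0 6.7 z 201.0 234.0 btop -1.4
side -120 53 b -10.7 5.9 z 202.0 236.0 btop -1.0
side -105 58 b -11.7 5.7 z 202.0 237.0 btop -2.6
side -90 66 b -11.6 7.5 z 201.0 240.0 btop -2.5
side -75 52 b -11.2 7.2 z 206.0 242.0 btop -3.5
side -60 52 b -10.8 7.4 z 206.0 240.0 btop -2.1
side -45 54 b -11.2 9.0 z 224.0 242.0 btop -1.7
side -30 44 b -10.8 9.0 z 229.0 244.0 btop -0.8
side -15 124 b -23.8 21.7 z 234.0 248.0 btop -2.1
side 0 162 b -23.7 21.2 z 224.0 244.0 btop -5.6
side 15 55 b -23.7 22.0 z 225.0 235.0 btop -3.1
side 30 65 b -23.6 19.7 z 241.0 253.0 btop -1.4
(array([-143.9,  508.4,   -8.8]), array([ -0. ,   0. , -38.3]))
```

View pics/cscene.png

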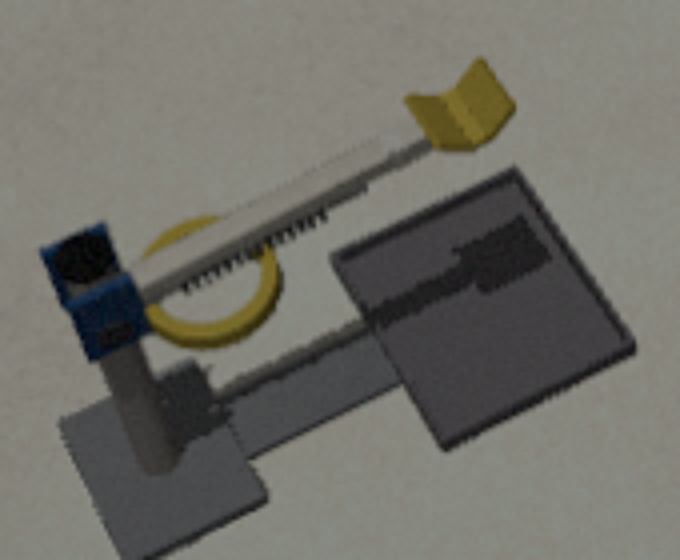

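View pics/cside.png

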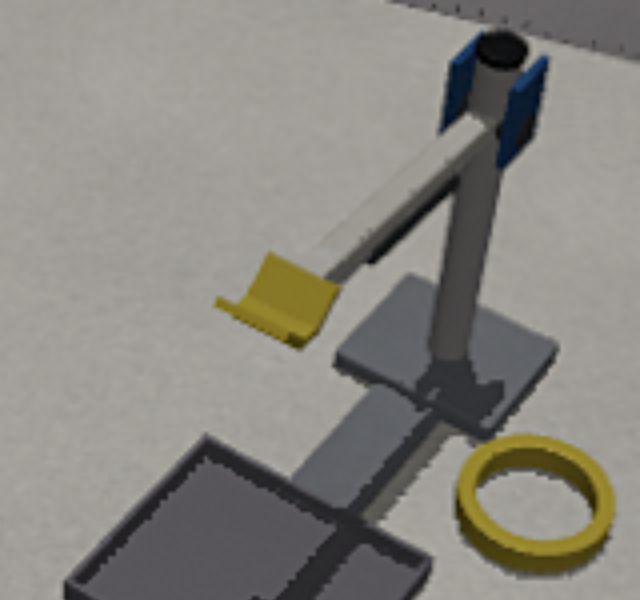

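```bash
python3 - <<'E'
from h import *
for n in('scene','side'):
    q=np.load('/tmp/'+n+'.npz'); im,d=q['im'],q['d']
    P,u,v=pts(n,d,np.ones(d.shape,bool))
    # refit arm axis in xy
    yh=np.array([.235,.972]); xh=np.array([.972,-.235])
    L=(P[:,:2]-[480,-190]); a=L@yh; b=L@xh
    k=(abs(b)<14)&(a>-195)&(a<-20)&(P[:,2]>219)&(P[:,2]<260)
    bins=[(np.mean(a[m]),(np.percentile(b[m],3)+np.percentile(b[m],97))/2) for lo in range(-195,-20,12) if (m:=k&(a>=lo)&(a<lo+12)).sum()>6]
    pf=np.polyfit(*zip(*bins),1); print(n,'slope rad',pf.round(4),'y-axis deg',np.degrees(np.arctan2(*(yh+pf[0]*xh)[::-1])).round(2))
    h=(abs(b)<30)&(a>-25)&(a<60)&(P[:,2]>205)
    w=h&(abs(b)>13); print(' a ext',a[w].min().round(1),a[w].max().round(1),'b',np.percentile(b[h&(a>-5)],[1,50,99]).round(1))
    for lo in range(-20,50,4):
        m=h&(a>=lo)&(a<lo+4)&(abs(b)<19)
        if m.sum()>2: print('  ',lo,m.sum(),np.percentile(P[m][:,2],[10,50,90]).round(1))
E
python3 -m creep '[[-30,100,0,0,0,-7],[-60,200,0,0,0,-14],[-90,300,0,0,0,-21],[-120,400,0,0,0,-28],[-144,470,0,0,0,-35],[-144,508,0,0,0,-38.3],[-144,508,0,0,0,-38.3],[-144,508,0,0,0,-38.3],[-144,508,0,0,0,-38.3],[-144,508,0,0,0,-38.3],[-144,508,0,0,0,-38.3],[-144,508,0,0,0,-38.3],[-144,508,0,0,0,-38.3],[-144,508,0,0,0,-38.3],[-144,508,0,0,0,-38.3],[-144,508,0,0,0,-38.3],[-144,508,0,0,0,-38.3]]' 85 60
```

```text
scene slope rad [0.0126 3.0776] y-axis deg 75.68
 a ext -13.4 42.9 b [-21.4   4.   24.3]
   -20 19 [228.4 237.7 240.3]
   -16 23 [228.2 239.2 243.2]
   -12 24 [238.1 242.5 245.7]
   -8 18 [240.1 242.1 243.8]
   -4 15 [237.5 239.3 241.6]
   0 19 [233.5 235.7 237.1]
   4 17 [230.2 232.1 234.3]
   8 18 [227.7 229.5 230.9]
   12 20 [226.5 228.7 231. ]
   16 22 [227.4 229.1 231.6]
   20 26 [227.5 231.6 235.4]
   24 29 [232.1 235.  238.5]
   28 27 [236.  240.7 243.5]
   32 29 [240.4 245.5 247.7]
   36 23 [245.  247.3 249.4]
   40 7 [243.1 244.6 246.1]
side slope rad [ 1.1000e-03 -2.1577e+00] y-axis deg 76.35
 a ext -11.4 43.9 b [-23.5  -2.9  20.8]
   -20 9 [240.3 242.  243.5]
   -16 6 [242.5 243.1 244.3]
   -12 19 [243.3 245.4 247.2]
   -8 38 [241.8 244.1 246.8]
   -4 41 [238.  240.8 242.8]
   0 42 [234.6 237.3 241.3]
   4 37 [231.9 234.6 237.2]
   8 36 [230.1 232.3 235.2]
   12 20 [230.1 231.2 232.7]
   16 22 [230.9 231.8 233.3]
   20 10 [225.6 232.7 233.7]
   24 3 [228.  228.  228.3]
   36 20 [247.8 249.2 251.3]
   40 30 [246.8 248.  250.2]
t: 1.87
position: [624.9, 176.8, 231.2]
tcp_rot: [-1.903, -2.498, 0.0]
ft_force: [-0.5, 0.4, 0.4]
opening: 84.8
```

```bash
python3 - <<'E'
from h import *
im,d,o=look('wrist','w1.png')
P,u,v=pts('wrist',d,np.ones(d.shape,bool),o)
hsv=cv2.cvtColor(im,cv2.COLOR_BGR2HSV)[v,u].astype(int)
k=(abs(hsv[:,0]-113)<14)&(hsv[:,1]>110)&(P[:,2]>165)&(P[:,2]<230)&(np.hypot(P[:,0]-626,P[:,1]-176)<50)
print(k.sum(),P[k].mean(0),P[k].min(0),P[k].max(0))
t=k&(P[:,2]>208); print('top',t.sum(),P[t].mean(0), cv2.minAreaRect(P[t][:,:2].astype(np.float32)))
b=(P[:,2]>132)&(P[:,2]<152)&(np.hypot(P[:,0]-626,P[:,1]-176)<70)
B=P[b];r=cv2.minAreaRect(B[:,:2].astype(np.float32));print('bar',b.sum(),B.mean(0),r)
print(o['position'])
E
```

```text
<stdin>:6: RuntimeWarning: Mean of empty slice.
  ret = um.true_divide(
Traceback (most recent call last):
ValueError: zero-size array to reduction operation minimum which has no identity
```

View pics/w1.png

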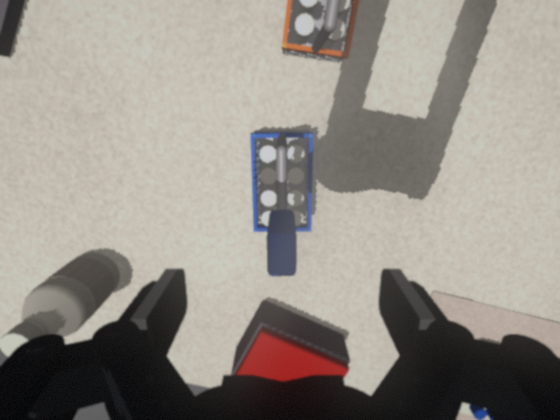

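The wrist view shows the blue handle at (282,242). It is centred between the fingers (185 to 380) and lines up with the jaws. My colour filter missed it because it is dark, so I'll select by height instead.

```bash
python3 - <<'E'
from h import *
q=np.load('/tmp/wrist.npz'); im,d=q['im'],q['d']; o={'position':q['p'],'tcp_rot':q['r']}
P,u,v=pts('wrist',d,(np.ones(d.shape,bool)),o)
n=(np.hypot(P[:,0]-626,P[:,1]-176)<70)&(v<285)&(abs(u-282)<40)
M=R.from_rotvec(o['tcp_rot']).inv()
for lo,hi in((130,155),(165,200),(204,225)):
    k=n&(P[:,2]>lo)&(P[:,2]<hi)
    if k.sum():
        S=M.apply(P[k]-o['position']); print(lo,k.sum(),P[k].mean(0).round(1),'tool',S.min(0).round(1),S.max(0).round(1),cv2.minAreaRect(P[k][:,:2].astype(np.float32)))
print(o['position'].round(1),manip.get_obs()['position'].round(1))
E
```

```text
130 715 [598.5 168.8 143.1] tool [ -4.5 -49.7  85. ] [  2.8  -3.7 101.2] ((599.2804565429688, 168.91456604003906), (46.044044494628906, 7.337471008300781), 15.46010684967041)
165 413 [613.  173.1 186.8] tool [ -8.4 -13.3  31.3] [ 7.5 -9.5 59.7] ((613.8689575195312, 173.29959106445312), (3.6194193363189697, 15.940374374389648), 17.018814086914062)
204 1351 [623.1 176.  211.3] tool [ -8.2 -13.3  17.3] [ 7.7 13.  27.2] ((624.7857055664062, 176.5448455810547), (26.253110885620117, 15.81831169128418), 15.230998039245605)
[624.9 176.8 231.2] [624.8 177.1 231.5]
```

The handle is centred within 0.3 mm in the tool frame, with its top at z≈211. I'll descend 52 mm and grip.

```bash
python3 -m creep '[[0,0,20,0,0,0],[0,0,40,0,0,0],[0,0,51,0,0,0],[0,0,52,0,0,0],[0,0,52,0,0,0],[0,0,52,0,0,0]]' 85 60
python3 -m creep '[[0,0,0,0,0,0],[0,0,0,0,0,0],[0,0,0,0,0,0],[0,0,0,0,0,0],[0,0,0,0,0,0],[0,0,0,0,0,0],[0,0,0,0,0,0],[0,0,0,0,0,0],[0,0,0,0,0,0],[0,0,0,0,0,0]]' 5 60
```

```text
t: 2.42
position: [626.4, 176.3, 180.5]
tcp_rot: [1.903, 2.498, 0.002]
ft_force: [1.0, -0.2, -0.0]
opening: 85.2
t: 3.25
position: [626.4, 175.8, 179.5]
tcp_rot: [1.905, 2.498, 0.001]
ft_force: [1.6, 1.2, 1.7]
opening: 15.3
```

```bash
python3 -m creep '[[0,0,-4,0,0,0],[0,0,-14,0,0,0],[0,0,-34,0,0,0],[0,0,-60,0,0,0],[0,0,-88,0,0,0],[0,0,-110,0,0,0],[0,0,-121,0,0,0],[0,0,-124,0,0,0],[0,0,-124,0,0,0],[0,0,-124,0,0,0],[0,0,-124,0,0,0],[0,0,-124,0,0,0]]'
python3 - <<'E'
from h import *
o=manip.get_obs();print(o['position'],o['ft_force'],o['opening'])
print(rel([512.3,-58.9,303.5],np.radians(76.1),o))
E
```

```text
t: 4.25
position: [625.4, 175.5, 301.2]
tcp_rot: [-1.904, -2.496, 0.004]
ft_force: [-0.2, 0.4, -6.3]
opening: 15.5
[625.40703499 175.50999376 301.21035082] [-0.18257342  0.36748108 -6.27364346] 15.520837915182499
(array([-196.2, -171.1,   -1.8]), array([-0.2,  0. , 29.2]))
```

```bash
python3 -m creep '[[-6,-5,-2,0,0,1],[-19,-17,-2,0,0,3],[-40,-35,-2,0,0,6],[-63,-55,-2,0,0,9.5],[-87,-76,-2,0,0,13],[-112,-98,-2,0,0,16.6],[-136,-119,-2,0,0,20],[-158,-138,-2,0,0,23.5],[-177,-154,-2,0,0,26.5],[-189,-165,-2,0,0,28.2],[-195,-170,-2,0,0,29.2],[-196,-171,-2,0,0,29.2],[-196,-171,-2,0,0,29.2],[-196,-171,-2,0,0,29.2],[-196,-171,-2,0,0,29.2],[-196,-171,-2,0,0,29.2]]'
python3 - <<'E'
from h import *
for n in('scene','side','wrist'): im,d,o=look(n,n+'2.png')
print(o['position'],o['ft_force'])
for n in('scene','side'):
    q=np.load('/tmp/'+n+'.npz'); im,d=q['im'],q['d']
    P,u,v=pts(n,d,np.ones(d.shape,bool))
    k=(np.hypot(P[:,0]-o['position'][0],P[:,1]-o['position'][1])<60)&(P[:,2]>252)&(P[:,2]<276)
    B=P[k]; print(n,k.sum(),B.mean(0).round(1),cv2.minAreaRect(B[:,:2].astype(np.float32)))
E
```

```text
t: 5.58
position: [513.4, -57.7, 305.2]
tcp_rot: [-2.471, -1.939, -0.0]
ft_force: [0.4, 0.3, -6.3]
opening: 15.0
[513.29195613 -57.88323697 305.17016423] [ 0.99577557 -0.03991204 -6.27931958]
scene 112 [522.2 -62.7 266.9] ((516.7547607421875, -59.48395919799805), (10.786985397338867, 98.75952911376953), 76.52934265136719)
side 234 [509.9 -55.  268.2] ((512.9596557617188, -56.48265838623047), (9.356428146362305, 99.02714538574219), 76.29361724853516)
```

View pics/scene2.png

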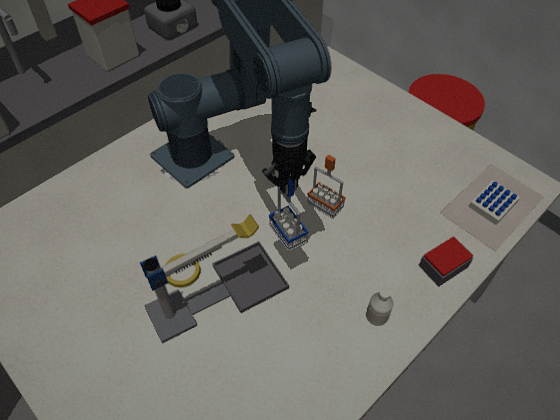

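View pics/wrist2.png

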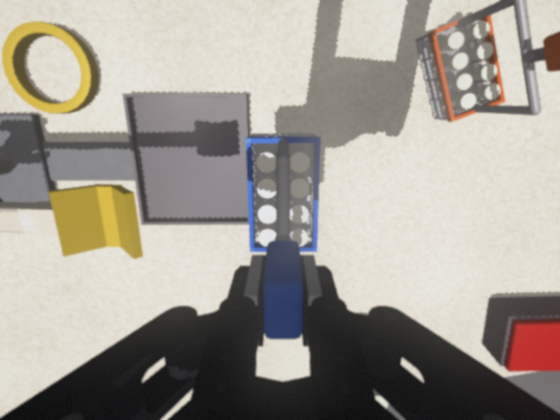

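View pics/side2.png

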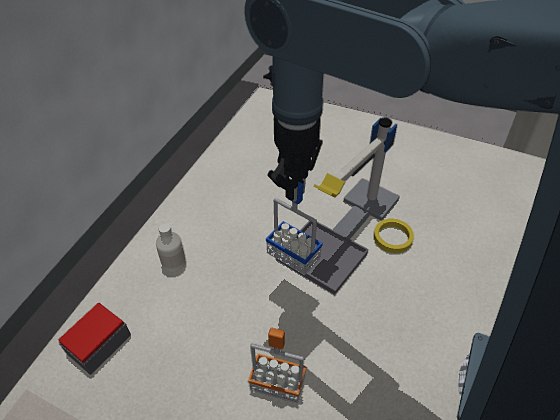

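The blue basket is held upright at the approach pose, (289,225) in the scene picture. The hook is at (245,227) there and at (100,220) in the wrist picture. I'll check where the hook is relative to the tool from the wrist depth.

```bash
python3 - <<'E'
from h import *
q=np.load('/tmp/wrist.npz'); im,d=q['im'],q['d']; o={'position':q['p'],'tcp_rot':q['r']}
m=np.zeros(d.shape,bool); m[170:265,40:150]=1
P,u,v=pts('wrist',d,m,o); k=(P[:,2]>210)&(P[:,2]<262); P=P[k]
S=R.from_rotvec(o['tcp_rot']).inv().apply(P-o['position'])
hs=cv2.cvtColor(im,cv2.COLOR_BGR2HSV)[v[k],u[k]].astype(int)
y=(hs[:,1]>130)
S=S[y];P=P[y]; print(len(S),S.min(0),S.max(0),cv2.minAreaRect(P[:,:2].astype(np.float32)))
for lo in range(-160,-80,5):
    b=(S[:,0]>=lo)&(S[:,0]<lo+5)
    if b.sum()>5: print(lo,b.sum(),'y',S[b][:,1].min().round(1),S[b][:,1].max().round(1),'z',np.percentile(P[b][:,2],[10,50,90]).round(1))
print(rel([483.5,-175.4,303.5],np.radians(76.1)))
# bar in the tool frame
m=np.zeros(d.shape,bool); m[142:245,274:292]=1
P,u,v=pts('wrist',d,m,o);k=(P[:,2]>250)&(P[:,2]<280);S=R.from_rotvec(o['tcp_rot']).inv().apply(P[k]-o['position']);print('bar',k.sum(),np.median(S,0),np.median(P[k],0),np.polyfit(S[:,1],S[:,0],1))
E
```

```text
4970 [-146.36854714  -24.56852208   54.60525281] [-93.17879749  19.41206688  77.03141226] ((482.2575378417969, -173.5238800048828), (53.040950775146484, 43.7877082824707), 76.57194519042969)
-150 26 y -24.1 10.2 z [243.1 244.1 245.1]
-145 720 y -24.3 19.1 z [241.3 243.3 244.9]
-140 739 y -24.2 19.1 z [237.4 239.5 241.5]
-135 686 y -24.2 19.4 z [233.4 235.3 237.3]
-130 627 y -24.2 19.0 z [229.8 231.7 233.5]
-125 438 y -24.1 19.3 z [229.  229.8 230.6]
-120 417 y -24.4 18.9 z [229.4 230.2 231. ]
-115 205 y -24.3 18.6 z [230.6 232.7 235.1]
-110 209 y -24.3 18.3 z [236.1 238.5 240.7]
-105 226 y -24.3 17.7 z [241.6 244.  246.4]
-100 489 y -24.6 19.1 z [247.  248.4 249.7]
-95 188 y -24.2 18.5 z [246.  246.9 248.1]
(array([-121.1,   -0.9,    1.7]), array([-0. , -0. ,  0.1]))
bar 1241 [  0.17016858 -27.75362747  36.05284789] [486.32955336 -51.32849613 269.12857018] [ 0.00123105 -0.04143398]
```

```bash
python3 -m creep '[[-3,0,0,0,0,0],[-10,0,0,0,0,0],[-22,-1,0,0,0,0],[-38,-1,0,0,0,0],[-55,-1,0,0,0,0],[-73,-2,0,0,0,0],[-90,-2,0,0,0,0],[-104,-2,0,0,0,0],[-114,-2,0,0,0,0],[-119,-2,0,0,0,0],[-120.5,-2,0,0,0,0],[-120.5,-2,0,0,0,0],[-120.5,-2,0,0,0,0],[-120.5,-2,0,0,0,0],[-120.5,-2,0,0,0,0]]'
python3 - <<'E'
from h import *
for n in('scene','side'):
    im,d,o=look(n,n+'3.png')
    x0,x1,y0,y1=(140,330,140,280) if n=='scene' else (220,410,100,250)
    cv2.imwrite(f'pics/c3{n}.png',cv2.resize(im[y0:y1,x0:x1],None,fx=4,fy=4))
print(o['position'],o['ft_force'])
E
```

```text
t: 6.98
position: [482.4, -174.4, 305.3]
tcp_rot: [-2.472, -1.938, -0.0]
ft_force: [0.0, 0.2, -5.7]
opening: 15.0
[ 482.38602109 -174.49575808  305.34967912] [ 0.08623836  0.04108894 -5.80177435]
```

View pics/c3scene.png

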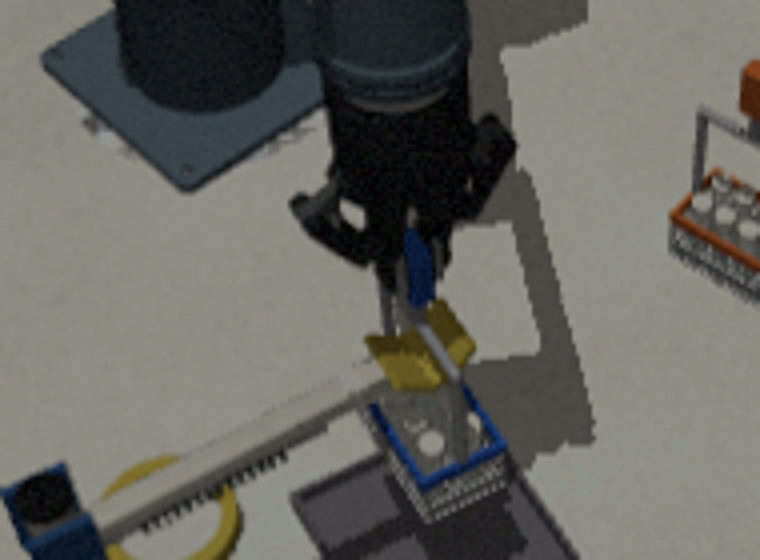

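View pics/c3side.png

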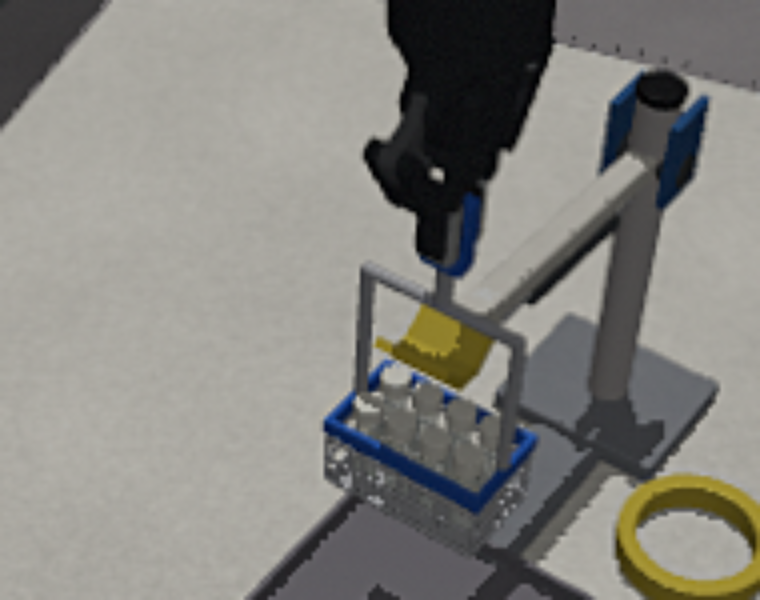

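The hook is inside the window, with the bar centred above the trough. I'll lower to just before contact, then continue slowly and watch the force.

```bash
python3 -m creep '[[0,0,3,0,0,0],[0,0,8,0,0,0],[0,0,14,0,0,0],[0,0,20,0,0,0],[0,0,24,0,0,0],[0,0,26,0,0,0],[0,0,26,0,0,0],[0,0,26,0,0,0],[0,0,26,0,0,0],[0,0,26,0,0,0]]'
python3 -m creep '[[0,0,2,0,0,0],[0,0,4,0,0,0],[0,0,6,0,0,0],[0,0,8,0,0,0],[0,0,10,0,0,0],[0,0,12,0,0,0],[0,0,14,0,0,0],[0,0,16,0,0,0],[0,0,16,0,0,0],[0,0,16,0,0,0],[0,0,16,0,0,0],[0,0,16,0,0,0],[0,0,16,0,0,0],[0,0,16,0,0,0],[0,0,16,0,0,0]]'
```

```text
t: 7.92
position: [482.4, -175.3, 279.7]
tcp_rot: [2.473, 1.937, 0.0]
ft_force: [0.7, 0.6, -6.4]
opening: 15.1
t: 9.17
position: [482.3, -175.1, 263.4]
tcp_rot: [2.473, 1.937, 0.0]
ft_force: [0.7, 1.3, -3.2]
opening: 15.2
```

```bash
python3 -m creep '[[0,0,2,0,0,0],[0,0,4,0,0,0],[0,0,6,0,0,0],[0,0,8,0,0,0],[0,0,10,0,0,0],[0,0,12,0,0,0],[0,0,14,0,0,0],[0,0,16,0,0,0],[0,0,18,0,0,0],[0,0,20,0,0,0],[0,0,20,0,0,0],[0,0,20,0,0,0],[0,0,20,0,0,0],[0,0,20,0,0,0],[0,0,20,0,0,0],[0,0,20,0,0,0]]'
python3 - <<'E'
from h import *
for n in('scene','side'):
    im,d,o=look(n,n+'4.png')
    x0,x1,y0,y1=(140,330,140,280) if n=='scene' else (220,410,100,250)
    cv2.imwrite(f'pics/c4{n}.png',cv2.resize(im[y0:y1,x0:x1],None,fx=4,fy=4))
    o=manip.get_obs();print(o['position'],o['ft_force'],o['wrist_torque'])
E
```

```text
t: 10.5
position: [482.3, -175.3, 243.5]
tcp_rot: [2.473, 1.937, -0.0]
ft_force: [-0.1, 0.2, -0.9]
opening: 15.7
[ 482.26378293 -175.29979114  243.43695033] [ 0.60857897 -0.66684364 -1.01334591] [-0.15411783  0.03249176  0.00450686]
[ 482.28555774 -175.31741149  243.40854488] [ 0.13086598 -1.02998234 -2.38941084] [-0.19632321 -0.01266824 -0.03105651]
```

View pics/c4side.png

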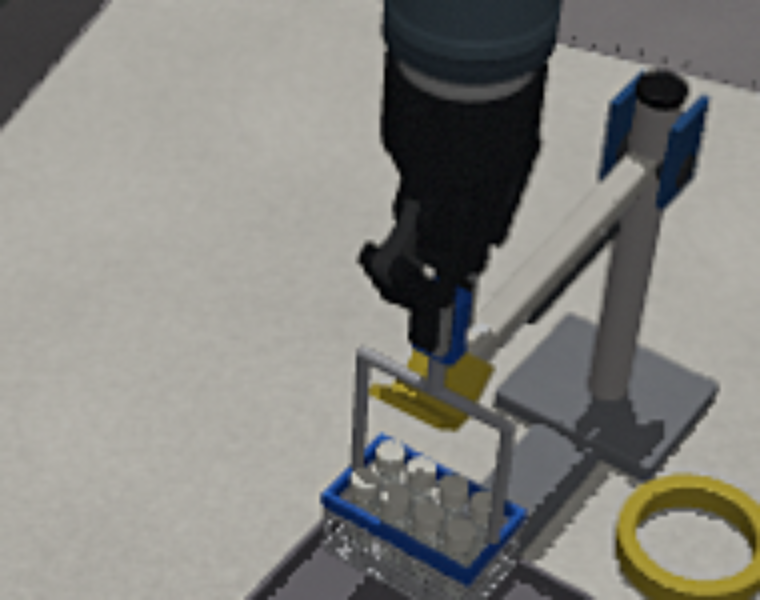

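View pics/c4scene.png

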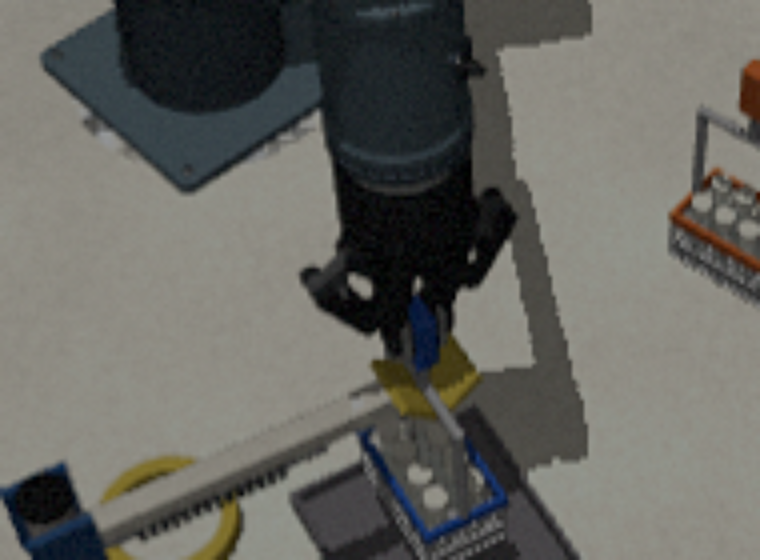

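The bar is seated in the trough and the arm is following down. The force is noisy by about 1 N, so I'll go on lowering and average the readings.

```bash
python3 -m creep '[[0,0,2,0,0,0],[0,0,4,0,0,0],[0,0,6,0,0,0],[0,0,8,0,0,0],[0,0,10,0,0,0],[0,0,10,0,0,0],[0,0,10,0,0,0],[0,0,10,0,0,0],[0,0,10,0,0,0],[0,0,10,0,0,0],[0,0,10,0,0,0],[0,0,10,0,0,0],[0,0,10,0,0,0],[0,0,10,0,0,0]]'
cat >> h.py <<'E'
def avg(k=20):
    a=[]
    for _ in range(k):
        manip.read_camera('wrist'); o=manip.get_obs(); a.append(np.r_[o['ft_force'],o['wrist_torque'],o['position']])
    a=np.array(a); print('mean',a.mean(0).round(2),'se',(a.std(0)/np.sqrt(k)).round(2)[:3])
E
python3 -c "
from h import *
avg()"
```

```text
t: 11.77
position: [482.3, -175.2, 233.3]
tcp_rot: [2.473, 1.937, -0.0]
ft_force: [-1.1, -3.6, -0.6]
opening: 15.1
mean [-7.6000e-01 -2.9700e+00 -4.2000e-01 -6.5000e-01  1.3000e-01 -1.0000e-02
  4.8225e+02 -1.7512e+02  2.3332e+02] se [0.1  0.09 0.11]
```

Almost all the weight is on the hook now, but about 3 N of sideways force along −y has built up because the hook swings slightly toward the column. I'll shift that way to relieve it before going lower.

```bash
python3 -m creep '[[-0.5,0,0,0,0,0],[-1,0,0,0,0,0],[-1.5,0,0,0,0,0],[-1.5,0,0,0,0,0],[-1.5,0,0,0,0,0],[-1.5,0,0,0,0,0],[-1.5,0,0,0,0,0],[-1.5,0,0,0,0,0]]'
python3 -c "
from h import *
avg(15)
for n in('scene','side'):
    im,d,o=look(n,n+'5.png')
    x0,x1,y0,y1=(140,330,150,290) if n=='scene' else (220,410,130,280)
    cv2.imwrite(f'pics/c5{n}.png',cv2.resize(im[y0:y1,x0:x1],None,fx=4,fy=4))
"
```

```text
t: 13.43
position: [481.8, -176.1, 233.2]
tcp_rot: [-2.473, -1.937, -0.0]
ft_force: [1.2, 2.9, -1.0]
opening: 15.2
mean [ 7.1000e-01  3.6600e+00 -9.5000e-01  7.5000e-01 -1.7000e-01 -1.0000e-02
  4.8172e+02 -1.7644e+02  2.3323e+02] se [0.11 0.12 0.13]
```

View pics/c5side.png

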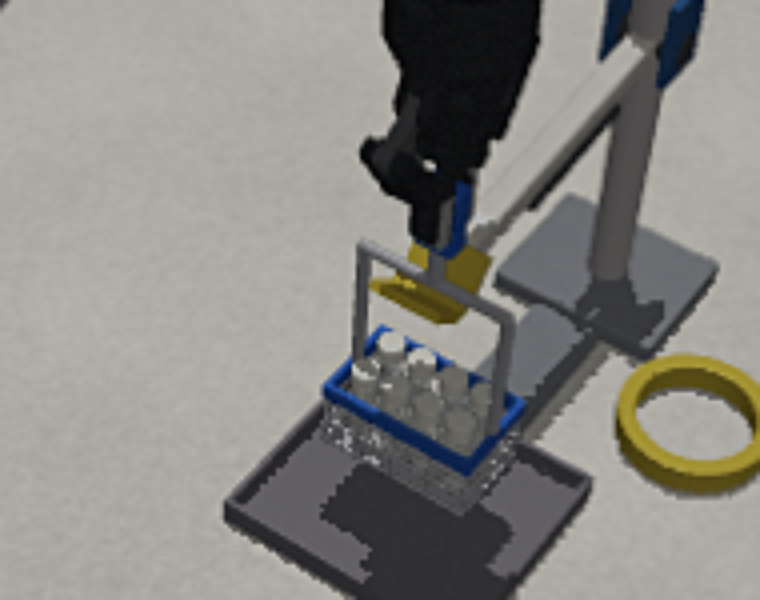

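View pics/c5scene.png

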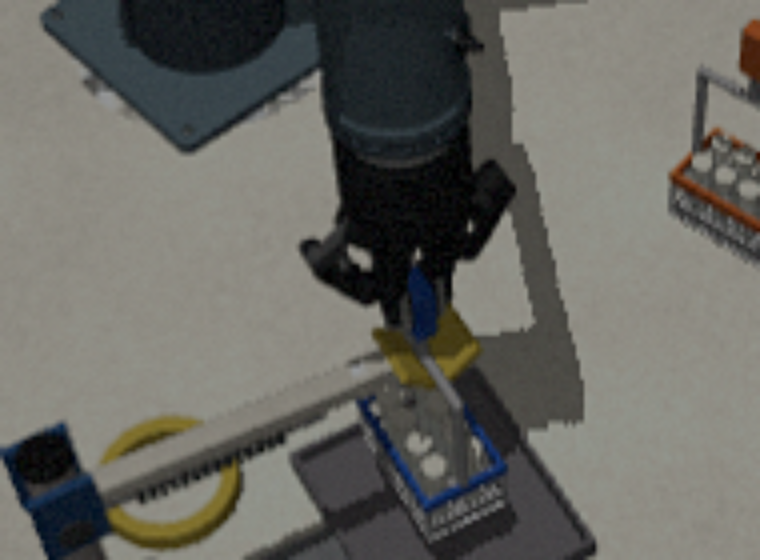

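The force changed sign, so neutral is about 0.8 mm back. I'll correct and lower a little more. The picture shows the bar seated in the hook at about (430,355) in the scene crop, and the basket well clear of the tray.

```bash
python3 -m creep '[[0.4,0,1,0,0,0],[0.8,0,2,0,0,0],[0.8,0,3,0,0,0],[0.8,0,4,0,0,0],[0.8,0,4,0,0,0],[0.8,0,4,0,0,0],[0.8,0,4,0,0,0],[0.8,0,4,0,0,0],[0.8,0,4,0,0,0],[0.8,0,4,0,0,0]]'
python3 -c "
from h import *
avg(15)"
```

```text
t: 15.12
position: [482.2, -176.1, 229.5]
tcp_rot: [2.473, 1.937, -0.0]
ft_force: [-3.2, -2.8, 0.9]
opening: 15.1
mean [-1.1200e+00 -2.8300e+00  1.3000e-01 -6.3000e-01  2.5000e-01  0.0000e+00
  4.8224e+02 -1.7596e+02  2.2942e+02] se [0.14 0.08 0.15]
```

```bash
python3 -m creep '[[-0.3,0,0,0,0,0],[-0.6,0,0,0,0,0],[-0.6,0,0,0,0,0],[-0.6,0,0,0,0,0],[-0.6,0,0,0,0,0],[-0.6,0,0,0,0,0]]'
python3 -c "
from h import *
avg(15)"
```

```text
t: 16.37
position: [482.1, -176.0, 229.3]
tcp_rot: [-2.473, -1.937, -0.001]
ft_force: [2.2, -0.7, 0.0]
opening: 15.1
mean [ 1.9700e+00  7.9000e-01 -5.4000e-01  1.8000e-01 -4.3000e-01  1.0000e-02
  4.8208e+02 -1.7612e+02  2.2931e+02] se [0.11 0.2  0.13]
```

```bash
python3 -m creep '[[-0.1,0,1,0,0,0],[-0.2,0,2,0,0,0],[-0.3,0,3,0,0,0],[-0.4,0,4,0,0,0],[-0.4,0,5,0,0,0],[-0.4,0,5,0,0,0],[-0.4,0,5,0,0,0],[-0.4,0,5,0,0,0],[-0.4,0,5,0,0,0],[-0.4,0,5,0,0,0],[-0.4,0,5,0,0,0],[-0.4,0,5,0,0,0]]'
python3 -c "
from h import *
avg(20)
for n in ('scene','side'):
    im,d,o=look(n,n+'6.png')
    P,u,v=pts(n,d,np.ones(d.shape,bool))
    yh=np.array([.24,.971]); xh=np.array([.971,-.24]); L=P[:,:2]-[483,-175.5]; a=L@yh; b=L@xh
    for lo in (-190,-160,-130,-100,-70,-50):
        m=(abs(b)<12)&(a>lo)&(a<lo+20)&(P[:,2]>170)&(P[:,2]<260)
        t=m&(P[:,2]>np.percentile(P[m][:,2],80)); print(n,lo,P[t][:,2].mean().round(1))
"
```

```text
t: 18.12
position: [481.9, -176.7, 224.3]
tcp_rot: [2.473, 1.937, 0.0]
ft_force: [3.6, 2.5, -1.1]
opening: 15.2
mean [ 3.6500e+00  2.3300e+00 -3.6000e-01  5.0000e-01 -7.3000e-01 -0.0000e+00
  4.8186e+02 -1.7676e+02  2.2433e+02] se [0.12 0.08 0.11]
scene -190 216.4
scene -160 212.3
scene -130 208.9
scene -100 205.1
scene -70 201.8
scene -50 199.8
side -190 217.0
side -160 215.1
side -130 211.2
side -100 207.5
side -70 204.4
side -50 202.1
```

```bash
python3 -m creep '[[0.3,0.3,0,0,0,0],[0.6,0.6,0,0,0,0],[0.6,0.6,0,0,0,0],[0.6,0.6,0,0,0,0],[0.6,0.6,0,0,0,0],[0.6,0.6,0,0,0,0]]'
python3 -c "
from h import *
avg(15)"
```

```text
t: 19.72
position: [482.1, -176.7, 224.2]
tcp_rot: [-2.473, -1.937, 0.002]
ft_force: [0.3, -1.4, -0.0]
opening: 15.1
mean [-2.1500e+00 -1.8700e+00  2.5000e-01 -3.8000e-01  4.4000e-01 -2.0000e-02
  4.8223e+02 -1.7651e+02  2.2426e+02] se [0.15 0.15 0.2 ]
```

```bash
python3 -m creep '[[-0.25,-0.2,0,0,0,0],[-0.25,-0.2,0,0,0,0],[-0.25,-0.2,0,0,0,0],[-0.25,-0.2,0,0,0,0],[-0.25,-0.2,0,0,0,0]]'
python3 -c "
from h import *
avg(20)
for n in ('scene','side'):
    im,d,o=look(n,n+'7.png')
    x0,x1,y0,y1=(140,330,150,290) if n=='scene' else (220,410,130,280)
    cv2.imwrite(f'pics/c7{n}.png',cv2.resize(im[y0:y1,x0:x1],None,fx=4,fy=4))
"
```

```text
t: 20.88
position: [482.3, -176.4, 224.3]
tcp_rot: [-2.473, -1.937, -0.0]
ft_force: [-2.3, -1.5, 0.4]
opening: 15.0
mean [-1.4200e+00 -3.3000e-01  1.0000e-02 -7.0000e-02  2.8000e-01  0.0000e+00
  4.8235e+02 -1.7642e+02  2.2431e+02] se [0.09 0.12 0.12]
```

View pics/c7side.png

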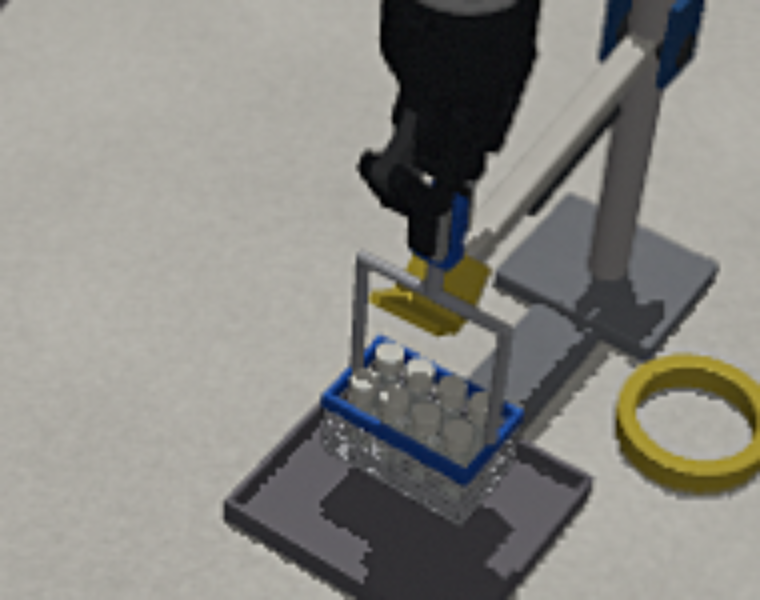

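View pics/c7scene.png

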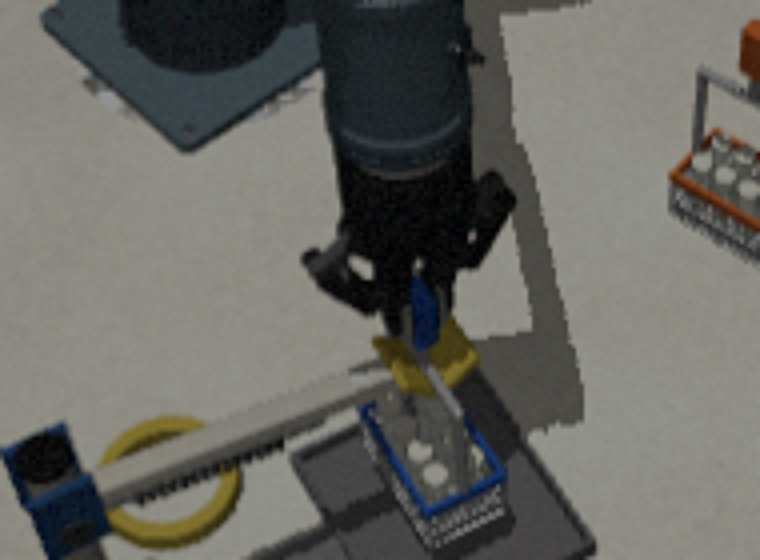

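Vertical force on the tool is about 0 (0.01 ± 0.12 N). The arm is still, the bar is seated and the basket hangs clear of the tray. I'll ease the grip, then open slightly.

```bash
python3 -m creep '[[0,0,0,0,0,0],[0,0,0,0,0,0],[0,0,0,0,0,0]]' 14 20
python3 -m creep '[[0,0,0,0,0,0],[0,0,0,0,0,0],[0,0,0,0,0,0],[0,0,0,0,0,0]]' 22
python3 -c "
from h import *
avg(10)
for n in ('scene','side','wrist'):
    im,d,o=look(n,n+'8.png')
    if n=='wrist': break
    P,u,v=pts(n,d,np.ones(d.shape,bool))
    yh=np.array([.24,.971]); xh=np.array([.971,-.24]); L=P[:,:2]-[483,-175.5]; a=L@yh; b=L@xh
    for lo in (-100,-70,-50):
        m=(abs(b)<12)&(a>lo)&(a<lo+20)&(P[:,2]>170)&(P[:,2]<260)
        t=m&(P[:,2]>np.percentile(P[m][:,2],80)); print(n,lo,P[t][:,2].mean().round(1))
"
```

```text
t: 22.23
position: [482.3, -176.5, 224.3]
tcp_rot: [-2.473, -1.937, -0.0]
ft_force: [-1.8, 0.3, -0.0]
opening: 15.2
t: 22.57
position: [482.5, -176.6, 224.4]
tcp_rot: [2.473, 1.937, 0.0]
ft_force: [0.6, -0.2, 0.1]
opening: 22.2
mean [ 1.5000e-01 -3.0000e-02  3.0000e-02  2.0000e-02  0.0000e+00  1.0000e-02
  4.8235e+02 -1.7655e+02  2.2434e+02] se [0.18 0.13 0.13]
scene -100 206.4
scene -70 203.6
scene -50 200.9
side -100 208.9
side -70 205.4
side -50 203.4
```

View pics/wrist8.png

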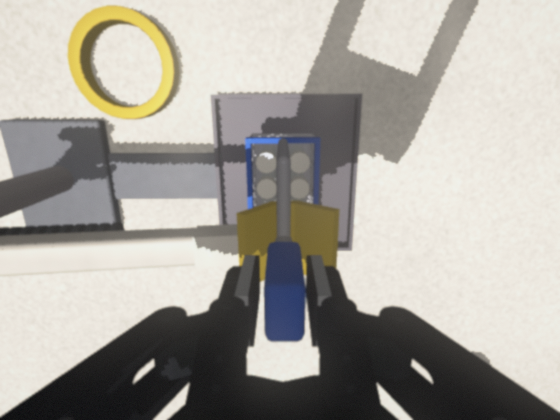

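The basket is free: force on the tool is zero, the handle at (285,290) sits between the fingers with a gap on each side, and the hook moved only about 1 mm. I'll open wider and withdraw straight up.

```bash
python3 -m creep '[[0,0,0,0,0,0],[0,0,0,0,0,0],[0,0,0,0,0,0],[0,0,0,0,0,0],[0,0,-5,0,0,0],[0,0,-15,0,0,0],[0,0,-30,0,0,0],[0,0,-50,0,0,0],[0,0,-75,0,0,0],[0,0,-100,0,0,0],[0,0,-120,0,0,0],[0,0,-130,0,0,0],[0,0,-130,0,0,0],[0,0,-130,0,0,0],[0,0,-130,0,0,0]]' 45
python3 - <<'E'
from h import *
for n in('scene','side','wrist'):
    im,d,o=look(n,n+'9.png')
    if n=='wrist': break
    P,u,v=pts(n,d,np.ones(d.shape,bool))
    yh=np.array([.24,.971]); xh=np.array([.971,-.24]); L=P[:,:2]-[483,-175.5]; a=L@yh; b=L@xh
    for lo in (-100,-70,-50):
        m=(abs(b)<12)&(a>lo)&(a<lo+20)&(P[:,2]>170)&(P[:,2]<260)
        t=m&(P[:,2]>np.percentile(P[m][:,2],80)); print(n,lo,P[t][:,2].mean().round(1))
print(o['t'],o['position'],o['ft_force'])
E
```

```text
t: 24.47
position: [481.8, -176.2, 353.0]
tcp_rot: [-2.472, -1.936, 0.001]
ft_force: [0.3, -0.3, -1.6]
opening: 45.0
scene -100 206.2
scene -70 202.9
scene -50 200.9
side -100 208.8
side -70 205.5
side -50 203.5
24.5667 [ 481.73866125 -176.1923659   352.72133257] [ 0.29090167 -0.70085113  0.79362678]
```

View pics/scene9.png

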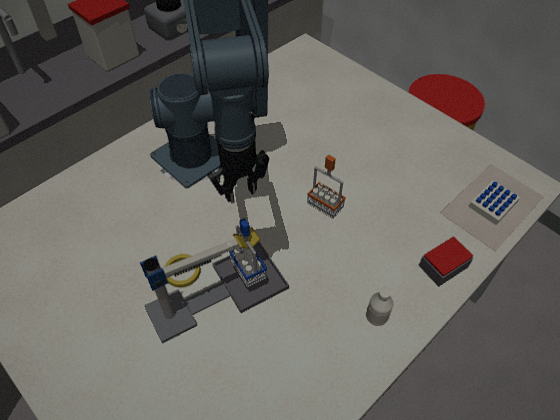

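View pics/side9.png

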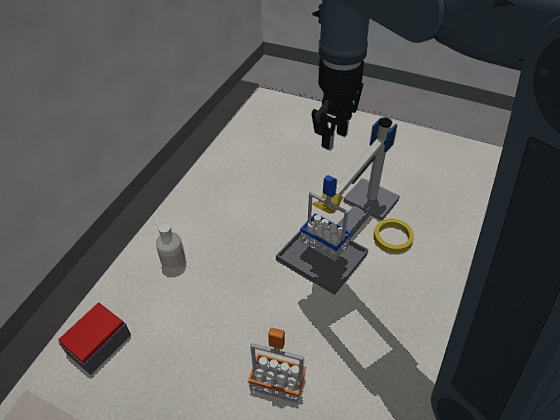

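View pics/wrist9.png

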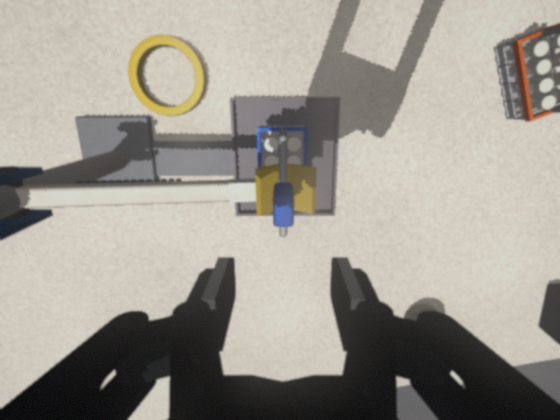

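The blue basket hangs upright in the hook over the tray, at (245,250) in the scene picture. The arm height matches the last check, the gripper is well clear, and the orange basket hasn't moved from (330,180). I'll hand in.

```bash
python3 -c "
from h import *
print(manip.hand_in())"
```

```text
the job is handed in; nothing more can be done
None
```

The blue basket now hangs by its crossbar in the yellow hook over the drip tray. I handed the job in at about 24.6 s of the 48 s allowed; no verdict came back.

- **Lowering:** I brought the bar in over the +y lip and lowered it with the arm in steps, about 49 mm of sink. While lowering, side forces of up to about 4 N built up between bar and hook, and I relieved them with small shifts. About 1.4 N was still left just before I let go.
- **Letting go:** I opened the fingers only when the average vertical force on the tool read 0.0 ± 0.1 N with the arm at rest. The hook then moved only about 1 mm.
- **Last checks:** After I withdrew straight up, the arm's height had not changed from the reading just after release. The basket hung upright and clear of the tray, and the robot was touching nothing. The orange basket had not moved in the pictures.
- **Disagreements:** The scene and side cameras differed by up to about 4 mm on positions, so I averaged them and refined with the wrist camera. The held weight read about 6.2 N, slightly over the stated maximum of 5.9 N.

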